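# Sweep the round beetle mounts into the slot of the sorting tray

## Robot

A 6-joint arm with a two-finger parallel gripper is mounted at the origin on the work surface. World frame = base frame: x ahead of the robot, y to its left, z up, the work surface at z = 0. Lengths are in m, angles in rad, forces in N, time in s.
With the tool pointing down it reaches from about 0.325 to 0.9 m from the base axis. Payload 3.5 kg.
Tool frame: the origin (TCP) lies at the very end of the fingers, on their centre line; the grasp point (between the pads) lies 19 mm behind it; z points along the fingers, y is the direction in which the jaws open and shut (so a half turn about z gives the same grasp; the last joint's range is limited). The gripper opens to 85 mm and grips with 20 to 120 N. Pads are 22 mm wide; open, the fingers measure 114 mm over their backs; the gripper's body (76 mm by 85 mm) begins 54 mm behind the grasp point. The pads swing forward as they close: fully open they stand 13 mm farther back than shut.
Start: joints at [1.137, 0.276, -0.026, 1.268, 0, 1.467], TCP at [0.203, 0.591, 0.231] pointing down, gripper open.
Joint ranges: [-3.12, 3.12], [-0.85, 1.88], [-1.08, 1.24], [-1.95, 2.15], [-1.57, 1.53], [-3.14, 3.14]. Speed limits (rad/s): [2.57, 2.57, 3.14, 3.14, 3.14, 3.14].

## Interface

Orientations are given as a rotation vector (axis times angle).
In Python, from station import status, imaging, env gives the robot as it stands.
- The arm moves only by the tool servo_tool, never from a script. Its argument "series" is a list that holds one entry, the list of rows, each a list of 5 numbers: the finger opening in mm, from 0 to 85.4, then the shift along the tool's x, y, z in units of 40 mm (1.0 is 40 mm), then the turn about the tool's z in degrees. A call has exactly 10 rows; each row is the pose to reach, as a shift and turn from the pose measured when the call began, along the tool's axes at that moment; what a row does not reach only later rows make up. A row lasts 1/12 s, in which the tool goes at most 41.7 mm and 7.16 degrees, less where a joint would pass 70% of its speed; a pose out of reach is approached as far as the arm can. A call with a gripper value outside its range is refused whole. The fingers move at their own pace and stop on an object; "grip_force" is the grip in N (left out, the last holds). Time passes only in rows, so rows that repeat a pose let the fingers close, or fill a call up. It gives the time, the measured TCP pose, the force and the opening at its end, in the units of the state.
- status.get_state(): the state, without advancing time (a new reading comes with each control period).
- imaging.capture(name): name is "scene" or "top" or "wrist"; returns a dict with "frame" (420x560x3 uint8, blue, green, red), "fx", "fy", "cx", "cy" (pixels), "rvec" (rotation vector, rad) and "tvec" (3), from world to camera coordinates, as OpenCV has them; the wrist camera has in their place "T_tool_cam" (4x4, takes a point from camera to tool coordinates, whose origin is the TCP and whose axes are the flange's). Camera axes: x right, y down, z forward; pixel columns grow to the right and rows downward; lengths in m; the calibration is good to about 2 mm. A picture is of the moment at which its call begins: read the wrist's pose just before it. There is no depth.
- env.job_done(): hands the job in, once; it reports no verdict.
The state is a dict: "t": time; "joints": joint angles; "qvel": joint speeds; "joint_efforts": joint torques, N m; "position": TCP position; "tcp_rot": TCP orientation; "wrist_force": force on the tool from outside, world axes, zero at the start; "ft_torque": the same for the moment, N m; "grip_width": finger opening in m.
Only numpy, scipy, OpenCV 4.12 (cv2) and the standard library are available. Lean on these libraries where they do the work, as an engineer would, in place of code of your own. Each camera call takes 0.05 s, during which the arm holds its last target. There are 200 camera calls.

## Task

Sweep the three loose round specimen mounts across the sorting tray with the fingertips and through the narrow gate into the slot, one at a time, until all three lie flat in a row in the slot, the last one wholly past the gate. Only push them along the tray floor, never pick one up. Leave the square mount lying where it is, and do not disturb the vial and the foam pad in the pockets beside the slot.

Things in the scene. Friction and masses are not known exactly. Their poses are not given: they have to be found in the camera images.
- tray: Sorting tray: flat wooden board 329 x 220 mm, fixed. Origin: on the bench under the gate's middle; x runs from the sorting floor through the gate along the slot, z up. Its floor is 6 mm above the bench; all rims stand only 7 mm above the floor (13 mm above the bench), 10 mm thick. Sorting floor inside the rims: x -195 to 0 mm, y -100 to +100 mm; from x -70, y +-100 mm two straight rims converge on the gate
- gate (a point): Middle of the gate, the 38 mm wide opening between the two converging rims where the slot begins; the point is on the tray floor
- slot_end (a point): Middle of the slot's closed end, on the tray floor. The slot is straight, open on top, 38 mm wide between 7 mm high rims, and runs 112 mm from the gate to this end along the tray's x; a walled pocket lies on either side of it
- round1_center (a point): One of three equal round specimen mounts: a short upright cylinder of clear cast resin with a black beetle and a white card in it, 32 mm across, 18 mm high, about 18 g, lying loose and flat on the sorting floor. This point is its centre, half-way up (9 mm above the floor), z up
- round2_center (a point): One of three equal round specimen mounts: a short upright cylinder of clear cast resin with a black beetle and a white card in it, 32 mm across, 18 mm high, about 18 g, lying loose and flat on the sorting floor. This point is its centre, half-way up (9 mm above the floor), z up
- round3_center (a point): One of three equal round specimen mounts: a short upright cylinder of clear cast resin with a black beetle and a white card in it, 32 mm across, 18 mm high, about 18 g, lying loose and flat on the sorting floor. This point is its centre, half-way up (9 mm above the floor), z up
- square_center (a point): The square specimen mount: the same clear resin, 34 x 34 mm, 18 mm high, with a beetle, loose on the sorting floor among the round ones. This point is its centre, half-way up, z up. It stays where it is
- vial_center (a point): A closed glass vial 23 mm across, 44 mm high with a white cap, standing loose in one of the pockets beside the slot. This point is its centre, half-way up, z along the vial
- foam_center (a point): A white foam pinning pad 44 x 36 x 10 mm with a pinned butterfly (about 16 mm high above the pad), loose in the other pocket. This point is its centre
Mind the look-alikes: they are no part of the job. What is shaped like the part that bears round1_center but green is not meant.

How it is judged:
By the outcome, as a careful person would: the job done as asked, in the order asked, and still so for the second after the job is handed in, with the robot touching nothing.
It also fails if it takes over 58 s, if anything falls off the work surface, if the arm or the gripper's body presses on something with over 40 N, if the wrist force passes 120 N, or if a joint passes its speed limit or range.

## Working session

There is one attempt and no reset: what is moved stays moved. The work goes in short steps, Python scripts to look and compute and a tool call to move; the robot and the scene stay as the last step left them, time stands still between calls to the robot, and variables do not carry over. Pictures are saved under pics/ and viewed, about 8 in all and at most 12, crops included, and the job is handed in when it is done.

Besides the shell and the picture viewer there is one more tool, called after "Call:" by a JSON object that holds its "fn" and its "kwargs". servo_tool: Moves the arm, as the interface text tells. Its arguments: {"type":"object","properties":{"series":{"type":"array","items":{"type":"array","items":{"type":"array","items":{"type":"number"}}}},"grip_force":{"type":"number"}},"required":["series"]}

```bash
mkdir -p pics; ls; cat > h.py <<'E'
import sys; sys.path.insert(0,'.')
import numpy as np, cv2
from station import status, imaging, env
def cam(n,out=None):
    s=status.get_state(); d=imaging.capture(n)
    if out: cv2.imwrite('pics/'+out+'.png',d['frame'])
    return d,s
def K(d): return np.array([[d['fx'],0,d['cx']],[0,d['fy'],d['cy']],[0,0,1.]])
def RT(d,s=None):
    if 'rvec' in d: return cv2.Rodrigues(np.array(d['rvec'],float))[0],np.array(d['tvec'],float).ravel()
    T=np.eye(4);T[:3,:3]=cv2.Rodrigues(np.array(s['tcp_rot'],float))[0];T[:3,3]=s['position']
    M=np.linalg.inv(T@np.array(d['T_tool_cam']));return M[:3,:3],M[:3,3]
def px2w(d,uv,z,s=None):
    R,t=RT(d,s);C=-R.T@t;out=[]
    for u,v in uv:
        r=R.T@np.array([(u-d['cx'])/d['fx'],(v-d['cy'])/d['fy'],1]);out.append(C+r*(z-C[2])/r[2])
    return np.array(out)
def w2px(d,P,s=None):
    R,t=RT(d,s);q=(R@np.array(P,float).T).T+t
    return np.c_[d['fx']*q[:,0]/q[:,2]+d['cx'],d['fy']*q[:,1]/q[:,2]+d['cy']]
E
python3 - <<'E'
from h import *
a,s=cam('scene');b,_=cam('top','top0')
print(s)
cv2.imwrite('pics/scene0.png',a['frame'])
for d in(a,b):
    R,t=RT(d);print(d['fx'],-R.T@t,R[2])
E
```

```text
pics
{'t': 0.0, 'joints': array([ 1.13660648e+00,  2.77105107e-01, -2.78833441e-02,  1.26800026e+00,
        1.67593015e-07,  1.46742201e+00]), 'qvel': array([ 1.37816204e-03, -6.80212076e-04,  2.40548716e-04, -6.38337562e-06,
       -3.81115318e-04,  8.32046178e-04]), 'joint_efforts': array([-4.36191540e-04, -4.45514989e+01,  2.95199794e+01,  1.63281307e-02,
       -2.49626064e-04,  1.58036784e-08]), 'position': array([0.20267417, 0.59040349, 0.23017586]), 'tcp_rot': array([-0.51718132, -3.09813784,  0.00331945]), 'wrist_force': array([-0.15364441,  0.31258424,  0.25563653]), 'ft_torque': array([-0.08073076,  0.00015894, -0.01275048]), 'grip_width': 0.08542685075278895}
498.6583446320294 [ 1.19676466 -0.03451426  0.44098929] [-0.83020995  0.12891992 -0.54233854]
446.04186034612496 [0.46688763 0.05133858 0.70503818] [ 0.2151292  -0.02112115 -0.97635717]
```

View pics/top0.png

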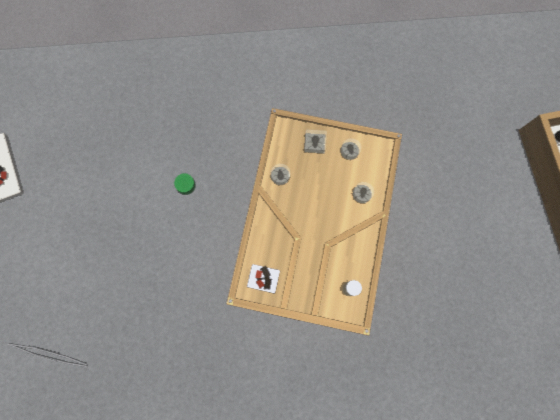

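View pics/scene0.png

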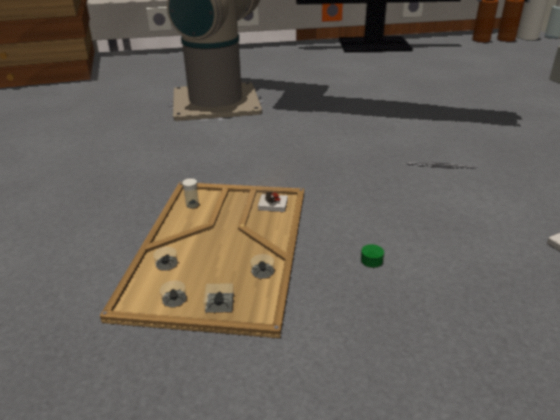

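Top view: rounds at (280,175), (350,150) and (362,194). The square is at (315,142), the foam at (264,279) and the vial at (354,288). The green look-alike at (185,184) is off the tray, so it is out. Next I fit the tray frame and confirm it in an enlarged crop.

```bash
cat >> h.py <<'E'
def tray_fit(d,px):
    from scipy.optimize import least_squares
    m=np.array([[-.205,-.11],[-.205,.11],[.124,.11],[.124,-.11]])
    W=px2w(d,px,.013)[:,:2]
    best=None
    for th in np.arange(0,6.3,.7):
        f=lambda p:(np.c_[np.cos(p[2])*m[:,0]-np.sin(p[2])*m[:,1]+p[0],np.sin(p[2])*m[:,0]+np.cos(p[2])*m[:,1]+p[1]]-W).ravel()
        r=least_squares(f,[.4,0,th])
        if best is None or r.cost<best.cost:best=r
    return best
def t2w(p,xy,z):
    xy=np.atleast_2d(xy);c,s=np.cos(p[2]),np.sin(p[2])
    return np.c_[c*xy[:,0]-s*xy[:,1]+p[0],s*xy[:,0]+c*xy[:,1]+p[1],np.full(len(xy),z)]
def w2t(p,P):
    d=np.atleast_2d(P)[:,:2]-p[:2];c,s=np.cos(p[2]),np.sin(p[2]);return np.c_[c*d[:,0]+s*d[:,1],-s*d[:,0]+c*d[:,1]]
E
python3 - <<'E'
from h import *
d,_=cam('top')
for px in ([(274,111),(400,134),(369,333),(229,302)],[(400,134),(274,111),(229,302),(369,333)]):
    r=tray_fit(d,px);print(r.x,r.fun.round(4))
    if r.cost<1e-4:p=r.x
np.save('p.npy',p)
ob=px2w(d,[(280,175),(350,150),(362,194),(315,142),(264,279),(354,288)],.015)
print(ob.round(3),w2t(p,ob).round(3))
im=cv2.resize(d['frame'][95:345,215:415],None,fx=3,fy=3,interpolation=cv2.INTER_CUBIC)
im=im[:600] if 0 else im
def ln(pts,z,c):
    q=(w2px(d,t2w(p,np.array(pts),z))-[215,95])*3+1
    cv2.polylines(im,[q.round().astype(int)],False,c,1)
ln([(-.205,-.11),(-.205,.11),(.124,.11),(.124,-.11),(-.205,-.11)],.013,(0,0,255))
for s in(1,-1):ln([(-.07,.1*s),(0,.019*s),(.112,.019*s)],.013,(255,0,0))
for o in ob[:3]:
    a=np.linspace(0,6.283,40)
    for z in(.006,.024):
        q=(w2px(d,np.c_[o[0]+.016*np.cos(a),o[1]+.016*np.sin(a),np.full(40,z)])-[215,95])*3+1
        cv2.polylines(im,[q.round().astype(int)],True,(0,255,0),1)
cv2.imwrite('pics/fit.png',im[:600])
E
```

```text
[ 0.56552918 -0.02139075  2.85317478] [ 0.0061  0.0027  0.0008 -0.004  -0.0036 -0.0016 -0.0033  0.0029]
[ 0.565623   -0.02107913  2.84513913] [ 0.0638  0.2054 -0.0577 -0.2093 -0.0664 -0.2065  0.0602  0.2103]
[[ 0.675  0.022  0.015]
 [ 0.708 -0.095  0.015]
 [ 0.633 -0.105  0.015]
 [ 0.726 -0.039  0.015]
 [ 0.511  0.061  0.015]
 [ 0.487 -0.075  0.015]] [[-0.092 -0.073]
 [-0.158  0.03 ]
 [-0.088  0.061]
 [-0.159 -0.028]
 [ 0.075 -0.063]
 [ 0.06   0.074]]
```

View pics/fit.png

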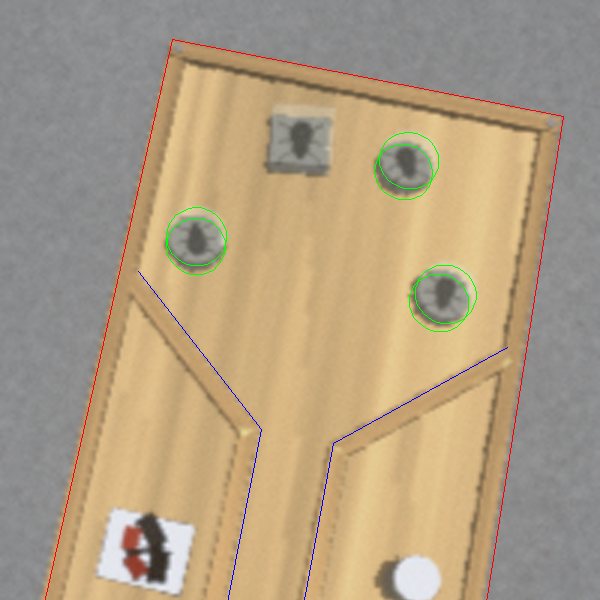

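The crop confirms the three clear rounds, the separate square, and a tray fit good to about 2 mm. Next I move above the sorting floor for a close look.

```bash
cat >> h.py <<'E'
def plan(wps):
    """wps: tray-frame rows (open_mm,x,y,z,yaw_deg) -> servo rows (10)"""
    p=np.load('p.npy');s=status.get_state();R=cv2.Rodrigues(np.array(s['tcp_rot'],float))[0]
    a0=np.arctan2(R[1,0],R[0,0]);out=[]
    for o,x,y,z,yaw in wps:
        d=R.T@(t2w(p,(x,y),z)[0]-s['position'])/.04
        da=np.degrees(p[2])+yaw-np.degrees(a0);da=(da+180)%360-180
        out.append([round(float(v),2) for v in (o,*d,-da)])
    print('t',round(s['t'],2),'tcp tray',w2t(p,s['position']).round(4),round(s['position'][2],4),'yaw',round(np.degrees(a0-p[2])%360,1));print(out)
def lerp(*segs):
    """segs: (n,wp) after first wp"""
    cur=np.array(segs[0],float);out=[]
    for n,w in segs[1:]:
        w=np.array(w,float);out+=[cur+(w-cur)*(i+1)/n for i in range(n)];cur=w
    return out
E
python3 - <<'E'
from h import *
plan([(24,-.06,0,.23,0)])
E
```

```text
t 0.15 tcp tray [[ 0.5219 -0.4835]] 0.2304 yaw 357.6
[[24.0, -15.05, -11.46, 0.03, -2.43]]
```

Call:
{"fn": "servo_tool", "kwargs": {"series": [[[24,-15,-11.5,0,-2.4],[24,-15,-11.5,0,-2.4],[24,-15,-11.5,0,-2.4],[24,-15,-11.5,0,-2.4],[24,-15,-11.5,0,-2.4],[24,-15,-11.5,0,-2.4],[24,-15,-11.5,0,-2.4],[24,-15,-11.5,0,-2.4],[24,-15,-11.5,0,-2.4],[24,-15,-11.5,0,-2.4]]]}}

```text
t: 0.98
position: [0.4336, 0.2419, 0.2311]
tcp_rot: [-0.452, -3.108, 0.003]
wrist_force: [1.0, -0.4, 0.3]
grip_width: 0.0242
```

```bash
python3 - <<'E'
from h import *
plan([(24,-.06,0,.23,0)])
E
```

```text
t 0.98 tcp tray [[ 0.2014 -0.2149]] 0.2311 yaw 360.0
[[24.0, -6.54, -5.37, 0.03, -0.02]]
```

Call:
{"fn": "servo_tool", "kwargs": {"series": [[[24,-6.5,-5.4,0,0],[24,-6.5,-5.4,0,0],[24,-6.5,-5.4,0,0],[24,-6.5,-5.4,0,0],[24,-6.5,-5.4,0,0],[24,-6.5,-5.4,0,0],[24,-6.5,-5.4,0,0],[24,-6.5,-5.4,0,0],[24,-6.5,-5.4,0,0],[24,-6.5,-5.4,0,0]]]}}

```text
t: 1.82
position: [0.6224, -0.0418, 0.2305]
tcp_rot: [-0.458, -3.107, 0.003]
wrist_force: [-0.3, 0.3, -0.3]
grip_width: 0.0238
```

```bash
python3 - <<'E'
from h import *
d,s=cam('wrist','w1');print(s['position'],s['tcp_rot'],s['grip_width'],d['T_tool_cam'],d['fx'])
np.save('w1s.npy',np.r_[s['position'],s['tcp_rot']])
E
```

```text
[ 0.62241982 -0.04180765  0.23053517] [-4.57803361e-01 -3.10702925e+00  2.86168523e-03] 0.02375294953948137 [[ 6.78500313e-05 -9.55319369e-01 -2.95575538e-01  7.51957184e-02]
 [ 9.99999987e-01  2.20120116e-05  1.58407999e-04  1.32790642e-04]
 [-1.44824017e-04 -2.95575545e-01  9.55319358e-01 -1.44071066e-01]
 [ 0.00000000e+00  0.00000000e+00  0.00000000e+00  1.00000000e+00]] 302.2607616595195
```

View pics/w1.png

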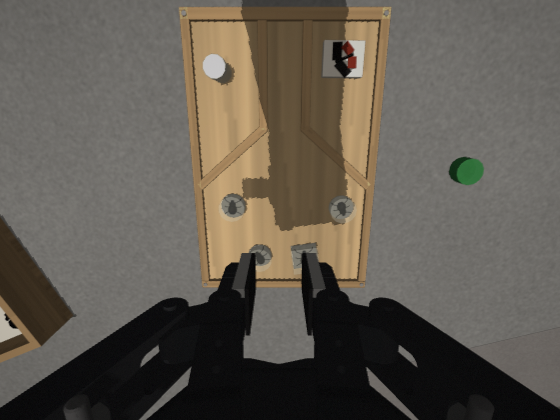

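Wrist view: tray outer corners at about (181,9), (390,9), (366,286) and (203,286). Rounds are at (232,206), (342,208) and (260,255), and the square at (305,254). I cross-check the fit with these.

```bash
python3 - <<'E'
from h import *
import h
from scipy.optimize import least_squares
d,s=cam('wrist')
P0=px2w
p0=np.load('p.npy')
m=[(182,9),(390,9),(366,287),(203,287)] 
W=px2w(d,m,.013,s);print(w2t(p0,W).round(4))
g=px2w(d,[(268,129),(302,129),(266,20),(304,20)],.013,s);print('gate',w2t(p0,g).round(4))
h.px2w=lambda dd,uv,z:P0(dd,uv,z,s)
for q in (m,):
    r=h.tray_fit(d,[q[2],q[3],q[0],q[1]]);print(r.x,p0,r.fun.round(4))
ob=P0(d,[(232,206),(342,208),(260,255),(305,254)],.015,s)
print(w2t(p0,ob).round(4));print(w2t(r.x,ob).round(4));np.save('pw.npy',r.x)
E
```

```text
[[ 0.1254  0.1017]
 [ 0.1248 -0.1143]
 [-0.2021 -0.1165]
 [-0.2018  0.1046]]
gate [[ 0.0049  0.0139]
 [ 0.0048 -0.0254]
 [ 0.1152  0.0146]
 [ 0.1151 -0.0252]]
[ 0.56529079 -0.0149026   2.85187006] [ 0.56552918 -0.02139075  2.85317478] [ 0.0007 -0.0008  0.0011  0.0002 -0.0013 -0.0016 -0.0005  0.0023]
[[-0.087   0.0595]
 [-0.0898 -0.0768]
 [-0.1535  0.0262]
 [-0.1521 -0.0324]]
[[-0.0892  0.0655]
 [-0.0918 -0.0708]
 [-0.1556  0.0321]
 [-0.1542 -0.0265]]
```

```bash
cp pw.npy p.npy; python3 - <<'E'
from h import *
plan(lerp((24,-.06,0,.23,0),(6,(24,-.1216,.0807,.12,-25)),(3,(24,-.1216,.0807,.045,-25)),(1,(24,-.1216,.0807,.045,-25))))
E
```

```text
t 1.92 tcp tray [[-0.0598  0.0072]] 0.2307 yaw 0.0
[[24.0, -0.26, -0.16, 0.48, 4.2], [24.0, -0.52, -0.49, 0.93, 8.36], [24.0, -0.78, -0.83, 1.39, 12.53], [24.0, -1.04, -1.16, 1.85, 16.7], [24.0, -1.29, -1.5, 2.31, 20.86], [24.0, -1.55, -1.83, 2.77, 25.03], [24.0, -1.55, -1.83, 3.39, 25.03], [24.0, -1.55, -1.83, 4.02, 25.03], [24.0, -1.55, -1.83, 4.64, 25.03], [24.0, -1.55, -1.83, 4.64, 25.03]]
```

Call:
{"fn": "servo_tool", "kwargs": {"series": [[[24,-0.26,-0.16,0.48,4.2],[24,-0.52,-0.49,0.93,8.4],[24,-0.78,-0.83,1.4,12.5],[24,-1.04,-1.16,1.85,16.7],[24,-1.3,-1.5,2.3,20.9],[24,-1.55,-1.83,2.8,25],[24,-1.55,-1.83,3.4,25],[24,-1.55,-1.83,4.0,25],[24,-1.55,-1.83,4.6,25],[24,-1.55,-1.83,4.6,25]]]}}

```text
t: 2.75
position: [0.6532, -0.1233, 0.0413]
tcp_rot: [-1.107, -2.926, 0.003]
wrist_force: [-1.6, 0.2, -2.3]
grip_width: 0.0239
```

```bash
python3 - <<'E'
from h import *
plan([])
d,s=cam('wrist')
p=np.load('p.npy');a=np.linspace(0,6.283,40)
c=t2w(p,(-.0892,.0655),0)[0]
im=d['frame'].copy()
for z in(.006,.024):
    q=w2px(d,np.c_[c[0]+.016*np.cos(a),c[1]+.016*np.sin(a),np.full(40,z)],s);cv2.polylines(im,[q.round().astype(int)],True,(0,255,0),1)
for sg in(1,-1):
    q=w2px(d,t2w(p,[(-.07,.1*sg),(0,.019*sg),(.112,.019*sg)],.013),s);cv2.polylines(im,[q.round().astype(int)],False,(255,0,0),1)
cv2.imwrite('pics/w2.png',im)
E
```

```text
t 2.75 tcp tray [[-0.1152  0.0788]] 0.0413 yaw 335.2
[]
```

View pics/w2.png

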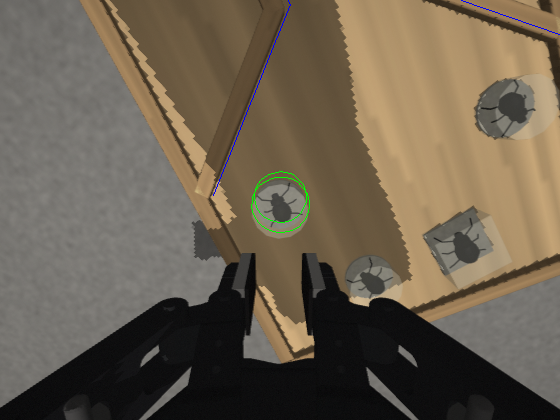

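The disc sits about 4 mm nearer the fingers than predicted and is well centred between them, at (280,208). I back off, go down and begin the push.

```bash
cat >> h.py <<'E'
def D(o,x,y,z,yaw,off=.0216):
    a=np.radians(yaw);return (o,x-off*np.cos(a),y-off*np.sin(a),z,yaw)
E
python3 - <<'E'
from h import *
plan(lerp(D(24,-.0928,.0672,.0413,-25,.029),(3,D(24,-.0928,.0672,.038,-27,.037)),(3,D(24,-.0928,.0672,.015,-30,.037)),(1,D(24,-.0928,.0672,.015,-30,.037)),(3,D(24,-.088,.063,.015,-30))))
E
```

```text
t 2.8 tcp tray [[-0.1169  0.0789]] 0.0438 yaw 335.2
[[24.0, -0.12, 0.0, 0.09, 0.82], [24.0, -0.19, -0.01, 0.12, 1.49], [24.0, -0.26, -0.02, 0.14, 2.16], [24.0, -0.26, -0.04, 0.34, 3.16], [24.0, -0.26, -0.05, 0.53, 4.16], [24.0, -0.26, -0.07, 0.72, 5.16], [24.0, -0.26, -0.07, 0.72, 5.16], [24.0, -0.08, -0.04, 0.72, 5.16], [24.0, 0.1, -0.01, 0.72, 5.16], [24.0, 0.28, 0.01, 0.72, 5.16]]
```

Call:
{"fn": "servo_tool", "kwargs": {"series": [[[24,-0.12,0,0.09,1],[24,-0.2,0,0.12,1.5],[24,-0.26,-0.02,0.14,2.2],[24,-0.26,-0.04,0.34,3.2],[24,-0.26,-0.05,0.53,4.2],[24,-0.26,-0.07,0.72,5.2],[24,-0.26,-0.07,0.72,5.2],[24,-0.08,-0.04,0.72,5.2],[24,0.1,-0.01,0.72,5.2],[24,0.28,0.01,0.72,5.2]]]}}

```text
t: 3.63
position: [0.6456, -0.1154, 0.0151]
tcp_rot: [-1.239, -2.875, 0.003]
wrist_force: [-0.4, -0.5, 0.2]
grip_width: 0.0243
```

```bash
python3 - <<'E'
from h import *
plan(lerp(D(24,-.088,.063,.015,-30),(7,D(24,-.03,.014,.015,-25)),(3,D(24,-.010,.002,.015,-10))))
E
```

```text
t 3.63 tcp tray [[-0.1057  0.0734]] 0.0151 yaw 330.0
[[24.0, 0.24, 0.06, 0.0, -0.75], [24.0, 0.51, 0.11, 0.01, -1.47], [24.0, 0.77, 0.17, 0.01, -2.18], [24.0, 1.04, 0.22, 0.01, -2.9], [24.0, 1.31, 0.28, 0.01, -3.61], [24.0, 1.58, 0.33, 0.02, -4.33], [24.0, 1.84, 0.39, 0.02, -5.04], [24.0, 2.05, 0.43, 0.02, -10.04], [24.0, 2.25, 0.48, 0.02, -15.04], [24.0, 2.46, 0.53, 0.02, -20.04]]
```

Call:
{"fn": "servo_tool", "kwargs": {"series": [[[24,0.24,0.06,0,-0.8],[24,0.5,0.11,0,-1.5],[24,0.77,0.17,0,-2.2],[24,1.04,0.22,0,-2.9],[24,1.3,0.28,0,-3.6],[24,1.58,0.33,0,-4.3],[24,1.84,0.39,0,-5],[24,2.05,0.43,0,-10],[24,2.25,0.48,0,-15],[24,2.4,0.52,0,-20]]]}}

```text
t: 4.47
position: [0.594, -0.0302, 0.0158]
tcp_rot: [-0.713, -3.048, 0.0]
wrist_force: [0.3, -0.4, 0.3]
grip_width: 0.024
```

```bash
python3 - <<'E'
from h import *
plan(lerp(D(24,-.012,.003,.015,-10),(3,D(24,-.002,0,.015,0)),(7,D(0,.045,0,.015,0,.027))))
d,s=cam('wrist')
p=np.load('p.npy')
im=d['frame'].copy()
for sg in(1,-1):
    q=w2px(d,t2w(p,[(-.07,.1*sg),(0,.019*sg),(.112,.019*sg)],.013),s);cv2.polylines(im,[q.round().astype(int)],False,(255,0,0),1)
cv2.imwrite('pics/w3.png',im)
E
```

```text
t 4.47 tcp tray [[-0.0318  0.0064]] 0.0158 yaw 350.3
[[24.0, 0.05, 0.04, 0.02, -3.06], [24.0, 0.14, 0.08, 0.02, -6.4], [24.0, 0.23, 0.12, 0.02, -9.73], [20.57, 0.38, 0.1, 0.03, -9.73], [17.14, 0.52, 0.07, 0.03, -9.73], [13.71, 0.67, 0.05, 0.03, -9.73], [10.29, 0.82, 0.02, 0.03, -9.73], [6.86, 0.96, -0.0, 0.03, -9.73], [3.43, 1.11, -0.03, 0.03, -9.73], [0.0, 1.26, -0.05, 0.04, -9.73]]
```

View pics/w3.png

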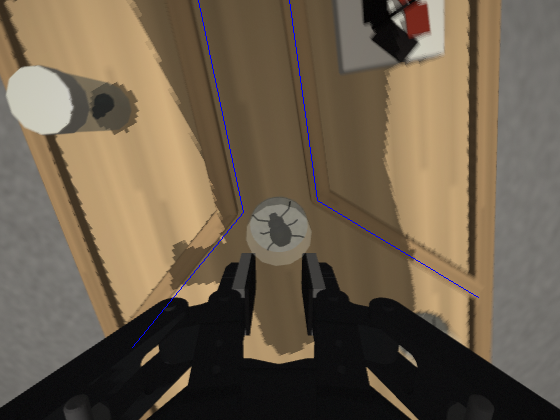

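The disc is nested in the cradle at (280,230), just before the gate, whose middle is near (280,207). I push it through while shutting the fingers, so the slot can centre it.

Call:
{"fn": "servo_tool", "kwargs": {"series": [[[24,0.05,0.04,0.02,-3],[24,0.14,0.08,0.02,-6.4],[24,0.23,0.12,0.02,-9.7],[20.5,0.38,0.1,0.02,-9.7],[17,0.52,0.07,0.02,-9.7],[14,0.67,0.05,0.02,-9.7],[10,0.82,0.02,0.02,-9.7],[7,0.96,0,0.02,-9.7],[3.5,1.1,-0.02,0.02,-9.7],[0,1.25,-0.05,0.02,-9.7]]]}}

```text
t: 5.35
position: [0.5464, -0.0086, 0.0153]
tcp_rot: [-0.447, -3.096, -0.003]
wrist_force: [0.3, -0.5, 0.8]
grip_width: 0.0003
```

```bash
python3 - <<'E'
from h import *
print(status.get_state()['wrist_force'])
plan(lerp(D(0,.045,0,.015,0,.027),(8,D(0,.091,0,.015,0,.027)),(2,D(0,.091,0,.015,0,.027))))
E
```

```text
[ 0.26764698 -0.45018961  0.82174329]
t 5.35 tcp tray [[ 0.0199 -0.0006]] 0.0153 yaw 0.2
[[0.0, 0.1, -0.02, 0.01, 0.16], [0.0, 0.24, -0.02, 0.01, 0.16], [0.0, 0.38, -0.01, 0.01, 0.16], [0.0, 0.53, -0.01, 0.01, 0.16], [0.0, 0.67, -0.01, 0.02, 0.16], [0.0, 0.81, -0.01, 0.02, 0.16], [0.0, 0.96, -0.01, 0.02, 0.16], [0.0, 1.1, -0.01, 0.02, 0.16], [0.0, 1.1, -0.01, 0.02, 0.16], [0.0, 1.1, -0.01, 0.02, 0.16]]
```

Call:
{"fn": "servo_tool", "kwargs": {"series": [[[0,0.1,0,0,0],[0,0.24,0,0,0],[0,0.38,0,0,0],[0,0.53,0,0,0],[0,0.67,0,0,0],[0,0.8,0,0,0],[0,0.95,0,0,0],[0,1.1,0,0,0],[0,1.1,0,0,0],[0,1.1,0,0,0]]]}}

```text
t: 6.18
position: [0.5038, 0.004, 0.0159]
tcp_rot: [-0.447, -3.096, -0.003]
wrist_force: [-0.3, -0.4, -0.3]
grip_width: -0.0001
```

```bash
python3 - <<'E'
from h import *
d,s=cam('wrist')
d2,_=cam('top')
im=np.hstack([d['frame'][:300,100:460],cv2.resize(d2['frame'][95:345,225:415],None,fx=2,fy=2,interpolation=cv2.INTER_CUBIC)[:300]*0+0]) if 0 else None
cv2.imwrite('pics/w4.png',d['frame']);print(s['wrist_force']);plan([])
# next: round1 via high path
t=(-.0918,-.0708)
plan(lerp((24,.066,0,.015,0),(2,(0,.055,0,.04,0)),(6,D(24,*t,.07,25,.037)),(2,D(24,*t,.05,30,.037))))
E
```

```text
[-0.34548287 -0.39926904 -0.34373076]
t 6.28 tcp tray [[ 0.0635 -0.0006]] 0.016 yaw 0.2
[]
t 6.28 tcp tray [[ 0.0635 -0.0006]] 0.016 yaw 0.2
[[12.0, -0.07, -0.01, -0.29, 0.16], [0.0, -0.2, -0.02, -0.6, 0.16], [4.0, -0.96, 0.34, -0.74, -4.0], [8.0, -1.71, 0.7, -0.87, -8.17], [12.0, -2.46, 1.06, -1.01, -12.34], [16.0, -3.21, 1.42, -1.14, -16.5], [20.0, -3.96, 1.78, -1.27, -20.67], [24.0, -4.71, 2.13, -1.41, -24.84], [24.0, -4.69, 2.17, -1.16, -27.34], [24.0, -4.68, 2.2, -0.91, -29.84]]
```

View pics/w4.png

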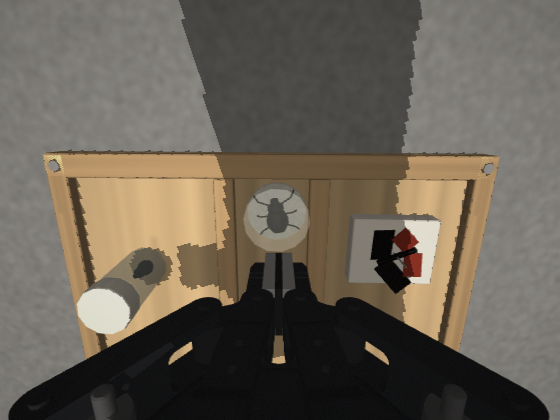

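The first disc lies flat in the slot, about 2 mm from the end wall (disc top at row 183, wall at row 180). The vial and foam are untouched. Next is round1.

Call:
{"fn": "servo_tool", "kwargs": {"series": [[[0,-0.1,0,-0.3,0],[0,-0.2,0,-0.7,0],[4,-0.96,0.34,-0.75,-4],[8,-1.7,0.7,-0.9,-8.2],[12,-2.45,1.06,-1,-12.3],[16,-3.2,1.42,-1.15,-16.5],[20,-3.95,1.78,-1.27,-20.7],[24,-4.7,2.13,-1.3,-24.8],[24,-4.7,2.17,-1.15,-27.3],[24,-4.7,2.2,-0.9,-29.8]]]}}

```text
t: 7.12
position: [0.7148, 0.035, 0.051]
tcp_rot: [0.369, -3.114, -0.007]
wrist_force: [-0.7, 0.1, -0.2]
grip_width: 0.0236
```

```bash
python3 - <<'E'
from h import *
d,s=cam('wrist')
p=np.load('p.npy');a=np.linspace(0,6.283,40)
c=t2w(p,(-.0918,-.0708),0)[0]
im=d['frame'].copy()
for z in(.006,.024):
    q=w2px(d,np.c_[c[0]+.016*np.cos(a),c[1]+.016*np.sin(a),np.full(40,z)],s);cv2.polylines(im,[q.round().astype(int)],True,(0,255,0),1)
for sg in(1,-1):
    q=w2px(d,t2w(p,[(-.07,.1*sg),(0,.019*sg),(.112,.019*sg)],.013),s);cv2.polylines(im,[q.round().astype(int)],False,(255,0,0),1)
cv2.imwrite('pics/w5.png',im);plan([])
E
```

```text
t 7.17 tcp tray [[-0.1255 -0.0897]] 0.0474 yaw 30.2
[]
```

View pics/w5.png

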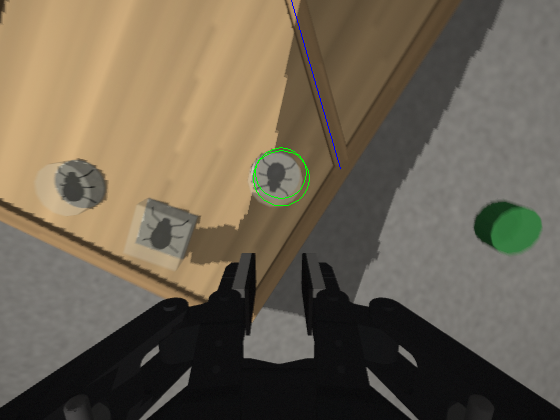

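Round1 is at (277,177), within 2 mm of the prediction and clear of the square. I go down and push.

```bash
python3 - <<'E'
from h import *
t=(-.0925,-.0695)
plan(lerp(D(24,*t,.047,30,.037),(4,D(24,*t,.015,30,.037)),(1,D(24,*t,.015,30,.037)),(2,D(24,*t,.015,30)),(3,D(24,-.068,-.0485,.015,30))))
E
```

```text
t 7.17 tcp tray [[-0.1255 -0.0897]] 0.0474 yaw 30.2
[[24.0, 0.04, -0.03, 0.21, 0.18], [24.0, 0.04, -0.03, 0.41, 0.18], [24.0, 0.04, -0.03, 0.61, 0.18], [24.0, 0.03, -0.03, 0.81, 0.18], [24.0, 0.03, -0.03, 0.81, 0.18], [24.0, 0.23, -0.03, 0.81, 0.18], [24.0, 0.42, -0.03, 0.81, 0.18], [24.0, 0.68, -0.08, 0.82, 0.18], [24.0, 0.95, -0.13, 0.82, 0.18], [24.0, 1.21, -0.17, 0.82, 0.18]]
```

Call:
{"fn": "servo_tool", "kwargs": {"series": [[[24,0.04,-0.03,0.21,0],[24,0.04,-0.03,0.41,0],[24,0.04,-0.03,0.61,0],[24,0.04,-0.03,0.8,0],[24,0.04,-0.03,0.81,0],[24,0.23,-0.03,0.81,0],[24,0.42,-0.03,0.81,0],[24,0.68,-0.08,0.81,0],[24,0.95,-0.13,0.81,0],[24,1.2,-0.17,0.81,0]]]}}

```text
t: 8.0
position: [0.6644, 0.0172, 0.016]
tcp_rot: [0.37, -3.107, -0.008]
wrist_force: [-0.4, 0.1, -0.2]
grip_width: 0.0239
```

```bash
python3 - <<'E'
from h import *
plan(lerp(D(24,-.068,-.0485,.015,30),(4,D(24,-.03,-.016,.015,25)),(4,D(24,-.006,-.001,.015,3)),(2,D(24,.004,0,.015,0))))
E
```

```text
t 8.0 tcp tray [[-0.0858 -0.059 ]] 0.016 yaw 30.2
[[24.0, 0.29, -0.07, 0.03, 1.43], [24.0, 0.59, -0.14, 0.03, 2.68], [24.0, 0.9, -0.21, 0.03, 3.93], [24.0, 1.21, -0.28, 0.04, 5.18], [24.0, 1.4, -0.33, 0.04, 10.68], [24.0, 1.59, -0.39, 0.04, 16.18], [24.0, 1.78, -0.44, 0.04, 21.68], [24.0, 1.97, -0.5, 0.05, 27.18], [24.0, 2.1, -0.46, 0.05, 28.68], [24.0, 2.22, -0.42, 0.05, 30.18]]
```

Call:
{"fn": "servo_tool", "kwargs": {"series": [[[24,0.29,-0.07,0.02,1.4],[24,0.59,-0.14,0.02,2.7],[24,0.9,-0.21,0.02,4],[24,1.2,-0.28,0.02,5.2],[24,1.4,-0.33,0.02,10.7],[24,1.6,-0.39,0.02,16.2],[24,1.78,-0.44,0.02,21.7],[24,1.97,-0.5,0.02,27.2],[24,2.1,-0.46,0.02,28.7],[24,2.2,-0.42,0.02,30.2]]]}}

```text
t: 8.83
position: [0.5816, -0.0203, 0.0166]
tcp_rot: [-0.456, -3.095, -0.003]
wrist_force: [1.2, -0.6, 0.4]
grip_width: 0.024
```

```bash
python3 - <<'E'
from h import *
plan(lerp(D(24,.004,0,.015,0),(6,D(0,.04,0,.015,0,.027)),(3,D(0,.059,0,.015,0,.027)),(1,D(0,.059,0,.015,0,.027))))
d,s=cam('wrist','w6')
E
```

```text
t 8.83 tcp tray [[-0.0172  0.0005]] 0.0166 yaw 359.8
[[20.0, 0.12, 0.01, 0.04, -0.15], [16.0, 0.24, 0.01, 0.04, -0.15], [12.0, 0.37, 0.01, 0.05, -0.15], [8.0, 0.5, 0.01, 0.05, -0.15], [4.0, 0.63, 0.01, 0.05, -0.15], [0.0, 0.75, 0.01, 0.05, -0.15], [0.0, 0.91, 0.01, 0.05, -0.15], [0.0, 1.07, 0.01, 0.06, -0.15], [0.0, 1.23, 0.01, 0.06, -0.15], [0.0, 1.23, 0.01, 0.06, -0.15]]
```

View pics/w6.png

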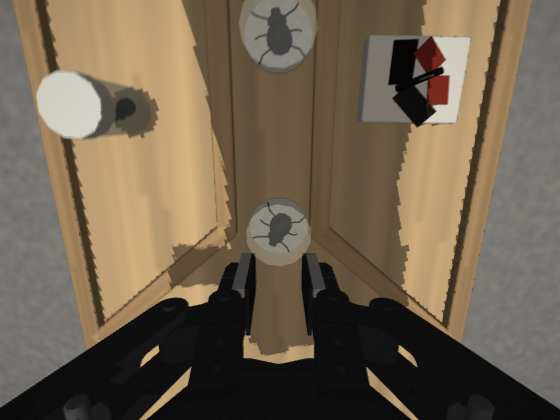

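The second disc is entering the gate at (279,230) and the first sits at (278,33). I push on.

Call:
{"fn": "servo_tool", "kwargs": {"series": [[[20,0.12,0,0.03,0],[16,0.24,0,0.03,0],[12,0.37,0,0.03,0],[8,0.5,0,0.03,0],[4,0.63,0,0.03,0],[0,0.75,0,0.03,0],[0,0.9,0,0.03,0],[0,1.07,0,0.03,0],[0,1.2,0,0.03,0],[0,1.2,0,0.03,0]]]}}

```text
t: 9.72
position: [0.5328, -0.0056, 0.0157]
tcp_rot: [-0.455, -3.091, -0.003]
wrist_force: [0.4, 0.3, -0.3]
grip_width: -0.0001
```

```bash
python3 - <<'E'
from h import *
t=(-.157,.0325)
plan(lerp((0,.032,0,.015,0),(2,(0,.022,0,.045,0)),(6,D(24,*t,.07,0,.036)),(2,D(24,*t,.055,0,.036))))
print(status.get_state()['wrist_force'])
E
```

```text
t 9.72 tcp tray [[0.0338 0.0004]] 0.0157 yaw 359.8
[[0.0, -0.16, 0.01, -0.36, -0.16], [0.0, -0.28, 0.01, -0.74, -0.16], [4.0, -1.18, -0.12, -0.86, -0.16], [8.0, -2.07, -0.26, -0.98, -0.16], [12.0, -2.96, -0.39, -1.09, -0.16], [16.0, -3.86, -0.52, -1.21, -0.16], [20.0, -4.75, -0.65, -1.33, -0.16], [24.0, -5.65, -0.79, -1.45, -0.16], [24.0, -5.65, -0.79, -1.26, -0.16], [24.0, -5.65, -0.79, -1.08, -0.16]]
[ 0.35407932  0.3274646  -0.25422892]
```

Call:
{"fn": "servo_tool", "kwargs": {"series": [[[0,-0.15,0,-0.36,0],[0,-0.28,0,-0.75,0],[4,-1.18,-0.12,-0.9,0],[8,-2.07,-0.26,-1,0],[12,-2.96,-0.39,-1.1,0],[16,-3.85,-0.52,-1.2,0],[20,-4.75,-0.65,-1.3,0],[24,-5.65,-0.79,-1.4,0],[24,-5.65,-0.79,-1.2,0],[24,-5.65,-0.79,-1.1,0]]]}}

```text
t: 10.55
position: [0.7429, -0.1025, 0.0554]
tcp_rot: [-0.457, -3.093, -0.002]
wrist_force: [-1.6, 0.7, -0.3]
grip_width: 0.0242
```

```bash
python3 - <<'E'
from h import *
d,s=cam('wrist','w7')
p=np.load('p.npy');plan([])
t=(-.157,.0325)
print('pred top ctr',w2px(d,t2w(p,t,.024),s),w2px(d,t2w(p,t,.006),s))
plan(lerp(D(24,*t,.055,0,.036),(4,D(24,*t,.015,0,.036)),(1,D(24,*t,.015,0,.036)),(2,D(24,*t,.015,0)),(3,D(24,-.125,.0325,.015,0))))
E
```

```text
t 10.6 tcp tray [[-0.1921  0.0329]] 0.0537 yaw 359.8
[]
pred top ctr [[279.03057603 184.08124609]] [[278.97781074 178.70607846]]
t 10.6 tcp tray [[-0.1921  0.0329]] 0.0537 yaw 359.8
[[24.0, -0.03, 0.01, 0.22, -0.19], [24.0, -0.03, 0.01, 0.47, -0.19], [24.0, -0.04, 0.01, 0.72, -0.19], [24.0, -0.04, 0.01, 0.97, -0.19], [24.0, -0.04, 0.01, 0.97, -0.19], [24.0, 0.14, 0.01, 0.97, -0.19], [24.0, 0.32, 0.01, 0.97, -0.19], [24.0, 0.58, 0.01, 0.98, -0.19], [24.0, 0.85, 0.01, 0.98, -0.19], [24.0, 1.12, 0.01, 0.99, -0.19]]
```

View pics/w7.png

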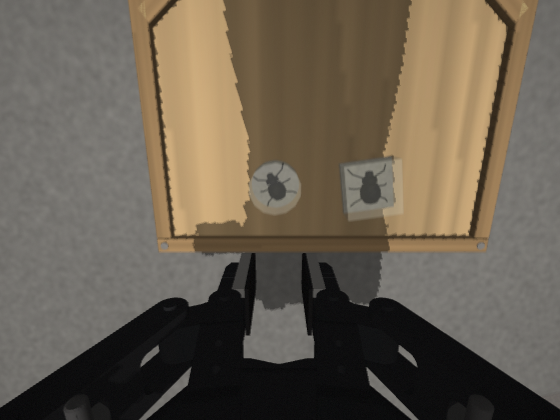

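Round2 is at (275,188), about 3 mm nearer and 2 mm left of the prediction. The square at (371,187) leaves roughly 15 mm of clearance. I adjust, go down and push straight ahead.

Call:
{"fn": "servo_tool", "kwargs": {"series": [[[24,-0.1,-0.04,0.22,0],[24,-0.12,-0.04,0.47,0],[24,-0.12,-0.04,0.72,0],[24,-0.12,-0.04,0.97,0],[24,-0.12,-0.04,0.97,0],[24,0.06,-0.04,0.97,0],[24,0.24,-0.04,0.97,0],[24,0.5,-0.04,0.97,0],[24,0.8,-0.04,0.97,0],[24,1.1,-0.04,0.97,0]]]}}

```text
t: 11.43
position: [0.6949, -0.0894, 0.0153]
tcp_rot: [-0.455, -3.087, -0.003]
wrist_force: [-0.1, -0.8, 0.6]
grip_width: 0.0237
```

```bash
python3 - <<'E'
from h import *
plan(lerp(D(24,-.126,.0345,.015,0),(2,D(24,-.106,.0335,.015,0)),(8,D(24,-.02,.0035,.015,-8))))
E
```

```text
t 11.43 tcp tray [[-0.1455  0.0343]] 0.0153 yaw 359.8
[[24.0, 0.2, 0.01, 0.01, -0.18], [24.0, 0.45, 0.02, 0.02, -0.18], [24.0, 0.72, 0.1, 0.02, 0.82], [24.0, 0.99, 0.19, 0.03, 1.82], [24.0, 1.26, 0.27, 0.03, 2.82], [24.0, 1.52, 0.35, 0.04, 3.82], [24.0, 1.79, 0.44, 0.05, 4.82], [24.0, 2.06, 0.52, 0.05, 5.82], [24.0, 2.33, 0.6, 0.06, 6.82], [24.0, 2.6, 0.69, 0.06, 7.82]]
```

Call:
{"fn": "servo_tool", "kwargs": {"series": [[[24,0.2,0,0.01,0],[24,0.45,0.02,0.02,0],[24,0.72,0.1,0.02,0.8],[24,1,0.19,0.02,1.8],[24,1.26,0.27,0.02,2.8],[24,1.52,0.35,0.02,3.8],[24,1.8,0.44,0.02,4.8],[24,2.06,0.52,0.02,5.8],[24,2.33,0.6,0.02,6.8],[24,2.6,0.69,0.02,7.8]]]}}

```text
t: 12.27
position: [0.6023, -0.0323, 0.0167]
tcp_rot: [-0.667, -3.048, -0.001]
wrist_force: [0.6, -0.4, -0.4]
grip_width: 0.0238
```

```bash
python3 - <<'E'
from h import *
plan(lerp(D(24,-.02,.0035,.015,-8),(4,D(24,.004,0,.015,0)),(4,D(0,.026,0,.015,0,.027)),(2,D(0,.027,0,.015,0,.027))))
E
```

```text
t 12.27 tcp tray [[-0.0405  0.0061]] 0.0167 yaw 351.9
[[24.0, 0.13, 0.01, 0.04, -2.07], [24.0, 0.28, 0.03, 0.05, -4.07], [24.0, 0.43, 0.05, 0.05, -6.07], [24.0, 0.59, 0.07, 0.05, -8.07], [18.0, 0.69, 0.06, 0.06, -8.07], [12.0, 0.79, 0.04, 0.06, -8.07], [6.0, 0.89, 0.03, 0.06, -8.07], [0.0, 1.0, 0.01, 0.06, -8.07], [0.0, 1.01, 0.01, 0.06, -8.07], [0.0, 1.02, 0.01, 0.06, -8.07]]
```

Call:
{"fn": "servo_tool", "kwargs": {"series": [[[24,0.13,0.01,0.03,-2],[24,0.28,0.03,0.03,-4],[24,0.43,0.05,0.03,-6],[24,0.59,0.07,0.03,-8],[18,0.69,0.06,0.03,-8],[12,0.8,0.04,0.03,-8],[6,0.9,0.03,0.03,-8],[0,1,0,0.03,-8],[0,1,0,0.03,-8],[0,1,0,0.03,-8]]]}}

```text
t: 13.1
position: [0.5653, -0.0154, 0.0161]
tcp_rot: [-0.453, -3.087, -0.004]
wrist_force: [0.8, -0.3, 0.3]
grip_width: 0.0004
```

```bash
python3 - <<'E'
from h import *
d,s=cam('wrist','w8');plan([]);print(s['wrist_force'])
p=np.load('p.npy')
for u in (16,32,48,64,80,96): print(u,w2px(d,t2w(p,(u/1000,0),.024),s).round())
print('gate',w2px(d,t2w(p,(0,0),.006),s))
E
```

```text
t 13.15 tcp tray [[-0.0006  0.0005]] 0.0162 yaw 359.9
[]
[ 0.79687047 -0.32500199  0.33171966]
16 [[279. 244.]]
32 [[279. 213.]]
48 [[279. 179.]]
64 [[279. 144.]]
80 [[279. 106.]]
96 [[279.  65.]]
gate [[278.81479647 258.59134978]]
```

View pics/w8.png

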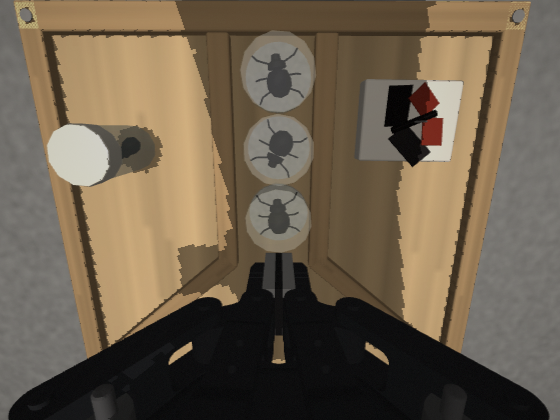

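All three discs are in a row in the slot at (278,72), (279,149) and (278,218). The last one's near edge (row ~252) is about 11 mm past the gate (row ~258 to 265). I retreat and check from above.

Call:
{"fn": "servo_tool", "kwargs": {"series": [[[0,-0.1,0,0,0],[0,-0.25,0,-0.1,0],[0,-0.4,0,-0.6,0],[0,-0.4,0,-1.5,0],[0,-0.4,0,-2.5,0],[0,-0.4,0,-3.5,0],[0,-0.4,1,-4,0],[0,-0.4,2,-4,0],[0,-0.4,3,-4,0],[0,-0.4,4,-4,0]]]}}

```text
t: 13.98
position: [0.6323, 0.1338, 0.1775]
tcp_rot: [-0.455, -3.09, -0.005]
wrist_force: [-0.0, -0.3, -0.8]
grip_width: 0.0001
```

Call:
{"fn": "servo_tool", "kwargs": {"series": [[[0,0,1,0,0],[0,0,2,0,0],[0,0,3,0,0],[0,0,4,0,0],[0,0,4,0,0],[0,0,4,0,0],[0,0,4,0,0],[0,0,4,0,0],[0,0,4,0,0],[0,0,4,0,0]]]}}

```text
t: 14.82
position: [0.6784, 0.2856, 0.178]
tcp_rot: [-0.458, -3.09, -0.005]
wrist_force: [-0.6, -0.3, -0.5]
grip_width: 0.0001
```

```bash
python3 - <<'E'
from h import *
d,s=cam('top');cv2.imwrite('pics/f.png',cv2.resize(d['frame'][95:345,215:415],None,fx=2.4,fy=2.4,interpolation=cv2.INTER_CUBIC));print(s['t'],s['wrist_force'])
E
```

```text
14.8167 [-0.5827841  -0.3036239  -0.48868668]
```

View pics/f.png

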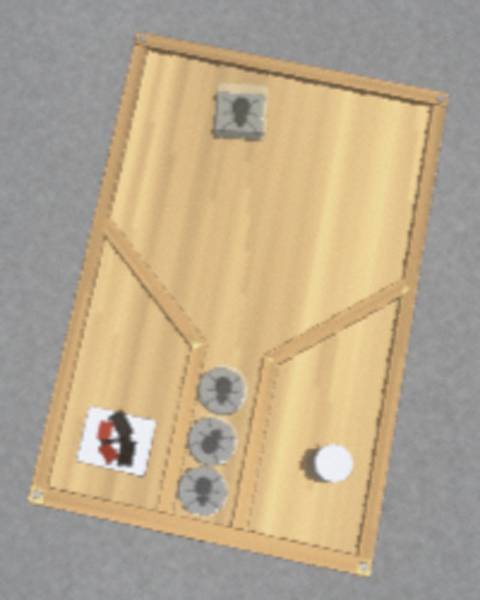

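The final view shows the three rounds flat in a row in the slot at (222,390), (212,440) and (203,490). The last one is past the gate, whose corners are at (198,345) and (268,358). The square, vial and foam are where they were.

```bash
python3 -c "
from h import *
print(env.job_done())"
```

```text
the job is handed in; nothing more can be done
None
```

I pushed the three clear round mounts one at a time through the gate into the slot, with the fingertips above the rims, and handed the job in at about 14.9 s of the 58 s allowed. I nudged each one with a half-open finger cradle, then shut the fingers for the run along the slot.

**Last checks:** The wrist and top views both show all three flat in a row in the slot. The last one's near edge is about 11 mm past the gate. The square, vial, foam and green look-alike were not touched. Wrist-force readings taken after each move stayed under about 3 N.

**Disagreement:** My first tray fit from the top camera was about 6 mm off sideways from the wrist-camera fit. I used the wrist fit, and the close-up views agreed with it to about 2–4 mm.

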